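Latch the accessory post into the post holder

ROBOT

A 6-joint arm with a two-finger parallel gripper is mounted at the origin on the work surface. World frame = base frame: x ahead of the robot, y to its left, z up, the work surface at z = 0. Lengths are in mm, angles in rad, forces in N, time in s.
With the tool pointing down it reaches from about 350 to 975 mm from the base axis. Payload 7.1 kg.
Tool frame: the origin (TCP) lies at the very end of the fingers, on their centre line; the grasp point (between the pads) lies 19 mm behind it (bot.grip_depth is the distance from the TCP to the grasp point, in mm); y points along the fingers, z is the direction in which the jaws open and shut, and the axes are right-handed (so a half turn about y gives the same grasp; the last joint's range is limited). The gripper opens to 88 mm and grips with 3 to 60 N. Pads are 20 mm wide; open, the fingers measure 115 mm over their backs; the gripper's body (75 mm by 178 mm) begins 61 mm behind the grasp point.
Start: joints at [-1.318, 0.423, 1.63, -0, 1.089, -0.019], TCP at [167.81, -602.034, 196.375] pointing down, gripper open.
Joint ranges: [-3, 3], [-0.9, 2.11], [0.09, 2.58], [-1.31, 4.45], [0.11, 2.69], [-2.54, 2.54]. Speed limits (rad/s): [2.39, 2.39, 3.01, 3.14, 3.14, 3.14].

INTERFACE

Orientations are given as a rotation vector (axis times angle).
In Python, from rig import bot gives the robot as it stands.
- The arm moves only by the shell command python3 -m inch 'ROWS' [OPENING] [FORCE]. ROWS is JSON, a list of rows, each a list of 2 entries, a list of its own where there are three numbers: the shift along the tool's x, y, z normalised to -1 to 1, where 1 is 0.1 m, then the turn, a rotation vector about the tool's x, y, z normalised to -1 to 1, where 1 is 90 degrees. A call has exactly 8 rows; each row is the pose to reach, as a shift and turn from the pose commanded when the call began, along the tool's axes at that moment; what a row does not reach only later rows make up. A row lasts 1/10 s, in which the tool goes at most 50 mm and 8.59 degrees, less where a joint would pass 70% of its speed; a pose out of reach is approached as far as the arm can. A call with a number of a shift or a turn outside -1 to 1 is refused whole. A call with a gripper value outside its range is refused whole. OPENING is the opening, from -1 (shut) to 1 (fully open), so that 0 is half open, set as the call begins (- or left out, the last holds). The fingers move at their own pace and stop on an object; FORCE is the grip in N (left out, the last holds). Time passes only in rows, so rows that repeat a pose let the fingers close, or fill a call up. It gives the time, the measured TCP pose, the force and the opening at its end, in the units of the state.
- bot.read_state(): the state, without advancing time (a new reading comes with each control period).
- bot.snapshot(name): name is "scene" or "top"; returns a dict with "pixels" (420x560x3 uint8, blue, green, red), "range_z" (420x560 float32, mm along the optical axis (not along the pixel's ray), 0 where there is no reading), "vertical_fov" (degrees; the focal length in pixels is half the picture's height over the tangent of half this angle, whatever the lens; pixels are square), "cx", "cy" (the principal point, pixels), "distortion" ([k1, k2, p1, p2, k3] as OpenCV has them; the pictures are not rectified), "world_from_camera" (4x4, takes a point from camera to world coordinates). Camera axes: x right, y down, z forward; pixel columns grow to the right and rows downward; lengths in mm; the calibration is good to about 2 mm. A picture is of the moment at which its call begins.
- bot.close_job(): hands the job in, once; it reports no verdict.
The state is a dict: "t": time; "qpos": joint angles; "qd": joint speeds; "joint_torque": joint torques, N m; "ee_pos": TCP position; "tcp_rot": TCP orientation; "contact_force": force on the tool from outside, world axes, zero at the start; "wrist_torque": the same for the moment, N m; "opening": finger opening in mm.
Only numpy, scipy, OpenCV 4.12 (cv2) and the standard library are available. Lean on these libraries where they do the work, as an engineer would, in place of code of your own. Each camera call takes 0.05 s, during which the arm holds its last target.

TASK

Take the tall post with the black ribbed sleeve out of its parking rack and slide it, sleeve upwards, down into the aluminium post holder until the holder's side spring plunger has ridden over its end and snapped into the groove near its foot, so that it is locked in. Slide it gently and feel for the snap: do not drop it in or force it on once it is locked, then let go and leave it standing there. Leave the other post and the things lying about where they are.

Things in the scene. Friction and masses are not known exactly. Their poses are not given: they have to be found in the camera images.
- post: The post to mount, loose, round, 176 mm long, 0.17 to 0.35 kg. Origin: centre of its lower end, z up along it. From there: rounded tapered foot 0-17 mm (radius 4 to 10 mm), steel rod 20 mm in diameter to 122 mm with a groove, black ribbed sleeve 28 mm in diameter at 122-166 mm (grip here), brass stud to 176 mm. Starts upright in one of the rack's holes, foot 8 mm above the bench. Its yaw does not matter.
- post_groove (a point): Middle of the square groove all round the post, 48.4 mm above its lower end: 44.8 to 52 mm, 9 mm in diameter where the rod is 20 mm. The plunger snaps in here.
- spare_post: The other post, in the rack's other hole: a plain steel rod 20 mm in diameter, 87 mm long, no sleeve or groove, with a steel disc 32 mm in diameter as its head. Origin: centre of its lower end, z up along it. To be left alone.
- rack: Grey plastic parking rack, a fixed block 60 (x) x 150 (y) x 60 mm high. Origin: centre of its underside. Two upright blind holes 23 mm wide and 52 mm deep, 40 mm to either side of its centre along its own y axis.
- holder: Post holder, fixed: steel foot plate 100 (x) x 90 (y) x 6 mm, aluminium column 52 mm wide, 107 mm high. Origin: centre of its underside, z up. Its upright bore, 21.6 mm wide, runs down the z axis from the mouth at 107 mm height to the foot plate at 6 mm. Between 52 and 92 mm height the column is open on the holder's own +y side; there a spring plunger pokes into the bore from that side.
- holder_mouth (a point): Centre of the bore's mouth on top of the holder, 107 mm above the bench; z up. The plunger (pin 6 mm in diameter with a ball nose, black pull knob 64 to 76 mm out from the bore's axis) sits in a steel block which the last user set at some height: the pin's axis is anywhere from 57 to 87 mm above the bench. That height is not reported: find it by sight or feel.
- plunger (a joint): How far the plunger is pushed back, in m: 0 fully in (nose 5.5 mm from the bore's axis), 0.0025 to 0.004 riding on the rod, under 0.001 snapped into the groove. Sliding down takes up to about 10 N at the taper, then 0-5 N of rubbing; at the snap it is drawn down; after 1 mm of play the groove's upper shoulder stops hard on the pin, and the released post hangs there. Over 25 N damages the pin.
- well_plate: Clear six-well plate lying on the bench, 86 x 128 x 20 mm, loose. Origin: centre of its underside. Bystander.
- slide_box: Grey and white box for slides, 87 x 42 x 36 mm, loose. Origin: centre of its underside. Bystander.

How it is judged (in metres and radians):
On the way, in this order (a step that is already met when the one before it is completed fails the run):
1. the post is lifted clear out of the rack (height (world z) of post above 0.065 m and distance of post from where it was at the start of the episode above 0.056 m), for 0.1 s.
2. the post is in the bore and the plunger rides on it (horizontal distance between post and holder below 0.004 m and z of post in the frame of holder below 0.09 m and value of joint plunger above 0.002 m), for 0.05 s.
At the end, for the whole second after the job is handed in: The post rests in the bore (foot 5 to 42 mm above the holder's underside, within 3 mm of the bore's axis, tilt under 0.06 rad), the plunger is in its groove (pushed back under 1.5 mm), and the other post, well plate and slide box are within 20 mm of where they began (z of post in the frame of holder between 0.005 and 0.042 m and horizontal distance between post and holder below 0.003 m and angle between post's own z axis and vertical below 0.06 rad and value of joint plunger below 0.0015 m and linear speed of post below 0.01 m/s and distance of each of spare_post, well_plate, slide_box from where it was at the start of the episode below 0.02 m); the robot touches nothing.
It fails at once if the plunger is forced: more than 25 N between post and plunger (contact force between post and plunger above 25 N).
It fails at once if the post is jammed against the holder with more than 40 N (contact force between post and holder above 40 N).
It fails at once if the post is dropped or rammed into the holder (faster than 0.3 m/s in the bore) (z of post in the frame of holder below 0.107 m and horizontal distance between post and holder below 0.008 m and linear speed of post above 0.3 m/s).
It fails at once if the other post, the well plate or the slide box is disturbed (moved more than 20 mm) (distance of any of spare_post, well_plate, slide_box from where it was at the start of the episode above 0.02 m).
It also fails if it takes over 64 s, if anything falls off the work surface, if the arm or the gripper's body presses on something with over 40 N, if the wrist force passes 120 N, or if a joint passes its speed limit or range.

## Working session

There is one attempt and no reset: what is moved stays moved. The work goes in short steps, Python scripts to look and compute and a shell command to move; the robot and the scene stay as the last step left them, time stands still between calls to the robot, and variables do not carry over. Pictures are saved under pics/ and viewed, and the job is handed in when it is done.

```bash
ls; mkdir -p pics
cat > h.py <<'E'
import numpy as np, cv2
from rig import bot
def K(s):
    f=s["pixels"].shape[0]/2/np.tan(np.radians(s["vertical_fov"])/2)
    return np.array([[f,0,s["cx"]],[0,f,s["cy"]],[0,0,1.]])
def ray(s,u,v):
    p=cv2.undistortPoints(np.array([[[u,v]]],float),K(s),np.array(s["distortion"],float))[0,0]
    T=np.array(s["world_from_camera"]);d=T[:3,:3]@np.array([p[0],p[1],1.]);return T[:3,3],d
def pz(s,u,v,z):
    o,d=ray(s,u,v);return o+d*(z-o[2])/d[2]
def pd(s,u,v):
    o,d=ray(s,u,v);return o+d*s["range_z"][int(round(v)),int(round(u))]
def cloud(s):
    h,w=s["range_z"].shape
    uu,vv=np.meshgrid(np.arange(w),np.arange(h))
    p=cv2.undistortPoints(np.stack([uu,vv],-1).reshape(-1,1,2).astype(float),K(s),np.array(s["distortion"],float)).reshape(h,w,2)
    T=np.array(s["world_from_camera"]);P=np.dstack([p,np.ones((h,w))])*s["range_z"][...,None]
    return P@T[:3,:3].T+T[:3,3]
E
python3 - <<'E'
from h import *
import pickle
for n in("scene","top"):
    s=bot.snapshot(n);pickle.dump(s,open(n+"0.pkl","wb"));cv2.imwrite(f"pics/{n}0.png",s["pixels"])
    print(n,s["vertical_fov"],s["cx"],s["cy"],s["distortion"],np.round(s["world_from_camera"],3).tolist())
print(bot.read_state())
E
```

```text
pics
scene 43.3219088646408 280.6301303243351 211.86211033378564 [-0.06283478  0.          0.          0.          0.        ] [[0.829, 0.351, -0.435, 1084.434], [0.559, -0.505, 0.658, -732.316], [0.011, -0.788, -0.615, 769.152], [0.0, 0.0, 0.0, 1.0]]
top 57.13435647810111 281.6537558730348 216.0148934780546 [-0.10509508  0.          0.          0.          0.        ] [[0.017, -0.986, 0.167, 527.741], [-1.0, -0.013, 0.024, -29.152], [-0.021, -0.167, -0.986, 791.619], [0.0, 0.0, 0.0, 1.0]]
{'t': 0.1, 'qpos': array([-1.31795720e+00,  4.23750637e-01,  1.63058216e+00,  4.75737182e-06,
        1.08864222e+00, -1.90549882e-02]), 'qd': array([ 1.36458868e-03, -1.11084813e-03, -2.71131445e-03,  2.07869633e-05,
       -1.76177768e-05,  1.58878829e-03]), 'joint_torque': array([-6.02950568e-04, -5.45614457e+01, -2.74324554e+01,  6.43958920e-02,
        1.88188726e-02, -2.66762748e-05]), 'ee_pos': array([ 167.70677409, -601.52310208,  195.70042184]), 'tcp_rot': array([-0.28415136,  2.07752272, -2.07464482]), 'contact_force': array([-0.19331912,  0.69714066, -0.83401264]), 'wrist_torque': array([0.05046731, 0.01549469, 0.01837296]), 'opening': 87.50981842177471}
```

View pics/scene0.png

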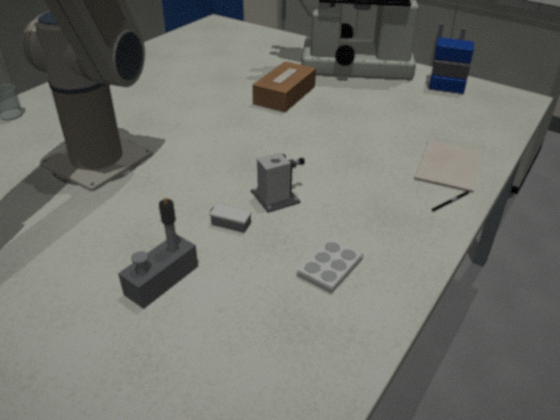

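View pics/top0.png

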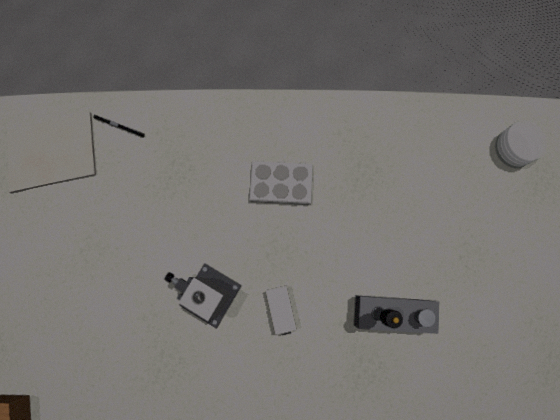

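The scene view shows the sleeved post in the rack at about (168,212) and the spare post at (140,258). The holder is at (275,180), with its knob at (300,160). The box is at (230,217) and the well plate at (330,264). Next I'll enlarge the rack and holder in both views.

Run:
```python
from h import *
import pickle
S={n:pickle.load(open(n+"0.pkl","rb")) for n in("scene","top")}
def crop(n,u,v,w,h,k):
    c=S[n]["pixels"][v:v+h,u:u+w];return cv2.resize(cv2.convertScaleAbs(c,alpha=1.5),None,fx=k,fy=k,interpolation=cv2.INTER_CUBIC)
cv2.imwrite("pics/c1.png",np.hstack([crop("scene",110,190,100,120,4),crop("scene",240,140,80,80,6)[:480]]) )
cv2.imwrite("pics/c2.png",np.hstack([crop("top",155,255,90,80,4),crop("top",345,285,100,80,4)]))
for n in S:
    s=S[n];C=cloud(s);z=C[...,2]
    print(n,"bench",np.median(z[(abs(z)<15)]))
    R=np.hypot(C[...,0],C[...,1])
s=S["top"]
for u,v in[(392,318),(397,320),(426,316),(199,297),(199,307),(191,290),(400,310),(360,315)]:print((u,v),pd(s,u,v).round(1))
s=S["scene"]
for u,v in[(168,212),(167,201),(140,257),(275,159),(275,163),(267,160)]:print((u,v),pd(s,u,v).round(1))
```

```text
scene bench -0.20106507280428332
top bench 0.42939035887349064
(392, 318) [ 472.1 -190.3  173.6]
(397, 320) [ 470.  -195.4  183.9]
(426, 316) [ 468.5 -272.5   94.7]
(199, 297) [494.2 144.2  49.2]
(199, 307) [479.4 130.  107. ]
(191, 290) [508.7 145.1 109.1]
(400, 310) [ 476.7 -234.8   61.7]
(360, 315) [ 467.  -160.1   59.9]
(168, 212) [ 479.1 -200.   158. ]
(167, 201) [ 471.8 -192.   175.7]
(140, 257) [ 470.1 -276.4   96.5]
(275, 159) [488.1 142.4 100.9]
(275, 163) [503.4 119.9 107.2]
(267, 160) [480.7 120.1 107. ]
```

View pics/c1.png

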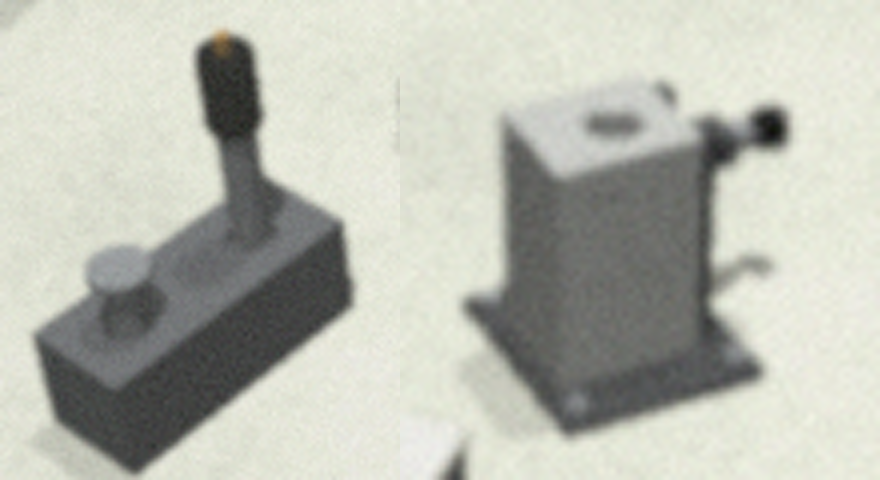

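View pics/c2.png

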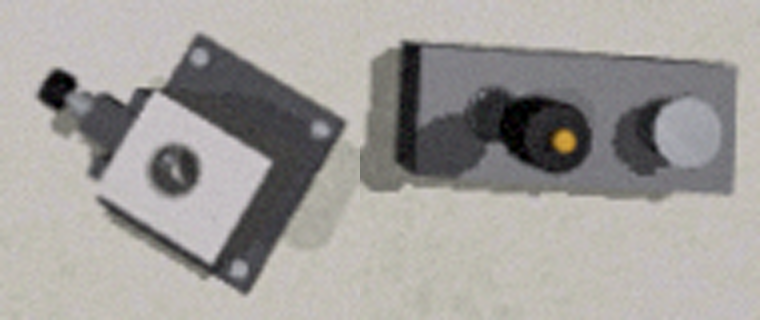

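Run:
```python
from h import *
import pickle
S={n:pickle.load(open(n+"0.pkl","rb")) for n in("scene","top")}
def tri(a,b):
    (o1,d1),(o2,d2)=ray(S["top"],*a),ray(S["scene"],*b)
    d1=d1/np.linalg.norm(d1);d2=d2/np.linalg.norm(d2)
    A=np.stack([d1,-d2],1);t=np.linalg.lstsq(A,o2-o1,rcond=None)[0]
    p,q=o1+d1*t[0],o2+d2*t[1];return ((p+q)/2).round(1),np.linalg.norm(p-q).round(1)
print("mouth",pz(S["top"],198.75,297,107),pz(S["scene"],275.5,160.8,107),tri((198.75,297),(275.5,160.8)))
print("stud",pz(S["top"],396.2,320.2,184),pz(S["scene"],165.5,199.0,184),tri((396.2,320.2),(165.5,199.0)))
print("knob",tri((169.2,277.5),(301.7,161.2)))
for n in S:
    C=cloud(S[n]).reshape(-1,3)
    m=(abs(C[:,2]-107)<3)&(abs(C[:,0]-490)<60)&(abs(C[:,1]-135)<60)
    r=cv2.minAreaRect(C[m][:,:2].astype(np.float32));print(n,"coltop",m.sum(),r,np.median(C[m][:,2]))
    m=(abs(C[:,2]-60)<3)&(abs(C[:,0]-470)<60)&(abs(C[:,1]+235)<110)
    r=cv2.minAreaRect(C[m][:,:2].astype(np.float32));print(n,"rack",m.sum(),r,np.median(C[m][:,2]))
    m=(C[:,2]>135)&(C[:,2]<172)&(abs(C[:,0]-470)<40)&(abs(C[:,1]+195)<40)
    print("sleeve",m.sum(),C[m].min(0),C[m].max(0))
    q=C[(C[:,2]>60)&(C[:,2]<100)&(abs(C[:,0]-525)<25)&(abs(C[:,1]-190)<25)]
    print("knobpts",len(q),q.mean(0) if len(q) else 0, q.max(0) if len(q) else 0, q.min(0) if len(q) else 0)
```

```text
mouth [496.75433638 131.19494634 107.        ] [498.87000875 128.59910031 107.        ] (array([496.7, 131.8, 104.5]), np.float64(0.1))
stud [ 469.69756806 -194.1544102   184.        ] [ 473.80031338 -196.58206602  184.        ] (array([ 470.1, -194.4,  181.2]), np.float64(1.6))
knob (array([530. , 194.2,  82.9]), np.float64(1.0))
scene coltop 327 ((494.9353332519531, 129.94036865234375), (69.4795150756836, 58.51118850708008), 59.64393615722656) 106.92980549922618
scene rack 1308 ((468.6676940917969, -235.27529907226562), (152.9611358642578, 63.45030212402344), 86.67308044433594) 59.701935846418166
sleeve 227 [ 460.60920887 -209.31353869  135.03778934] [ 484.98373138 -181.92144818  171.78235614]
knobpts 90 [526.91358042 182.07092881  88.09333583] [539.16786906 197.19465789  95.07264223] [504.14957995 165.77298219  76.52080365]
top coltop 953 ((495.9410400390625, 131.35548400878906), (70.75831604003906, 52.15055847167969), 61.0110969543457) 107.19356625115927
top rack 1837 ((468.2053527832031, -233.35009765625), (151.39974975585938, 61.30414962768555), 86.57817077636719) 60.36615182526862
sleeve 116 [ 456.7957734  -206.70512039  135.26440897] [ 484.69249484 -179.52719517  171.98993745]
knobpts 195 [522.25097961 180.17953971  90.8758131 ] [539.59626829 199.65949254  98.42075   ] [500.43146062 165.09546795  80.36868871]
```

```bash
cat >> h.py <<'E'
from scipy.spatial.transform import Rotation as R
def go(target,st=None):
    st=st or bot.read_state();r=R.from_rotvec(st["tcp_rot"])
    return (r.inv().apply(np.array(target)-st["ee_pos"])/100).round(4)
E
python3 - <<'E'
from h import *
st=bot.read_state();r=R.from_rotvec(st["tcp_rot"]);print(r.as_matrix().round(4))
# turn making tool exactly down w/ jaw axis as is
print(go([471.5,-195,260]),go([471.5,-195,133]))
E
```

```text
[[-9.633e-01 -3.000e-04  2.686e-01]
 [-2.686e-01  1.300e-03 -9.633e-01]
 [-0.000e+00 -1.000e+00 -1.400e-03]]
[-4.0181 -0.6386 -3.1009] [-4.018   0.6314 -3.0992]
```

```bash
python3 -m inch '[[[-0.1,-0.1,-0.08],[0,0.02,0]],[[-0.22,-0.2,-0.18],[0,0.05,0]],[[-0.35,-0.3,-0.3],[0,0.08,0]],[[-0.48,-0.4,-0.45],[0,0.11,0]],[[-0.62,-0.5,-0.6],[0,0.14,0]],[[-0.75,-0.6,-0.75],[0,0.16,0]],[[-0.88,-0.64,-0.88],[0,0.173,0]],[[-1,-0.64,-1],[0,0.173,0]]]' 1
python3 - <<'E'
from h import *
st=bot.read_state();r=R.from_rotvec(st["tcp_rot"]);print(r.as_matrix().round(4))
print(go([471.5,-195,260]))
E
```

```text
t: 0.9
ee_pos: [237.7, -478.2, 260.8]
tcp_rot: [0.001, 2.221, -2.222]
contact_force: [0.0, -1.1, -0.4]
opening: 88.0
[[-1.e+00  3.e-04 -1.e-04]
 [ 1.e-04 -7.e-04 -1.e+00]
 [-3.e-04 -1.e+00  7.e-04]]
[-2.3372  0.0068 -2.8323]
```

```bash
python3 -m inch '[[[-0.1,0,-0.13],[0,0,0]],[[-0.2,0,-0.26],[0,0,0]],[[-0.32,0,-0.4],[0,0,0]],[[-0.44,0,-0.54],[0,0,0]],[[-0.56,0,-0.68],[0,0,0]],[[-0.68,0,-0.8],[0,0,0]],[[-0.78,0,-0.92],[0,0,0]],[[-0.85,0,-1],[0,0,0]]]'
python3 -m inch '[[[-0.1,0,-0.13],[0,0,0]],[[-0.2,0,-0.26],[0,0,0]],[[-0.32,0,-0.4],[0,0,0]],[[-0.44,0,-0.54],[0,0,0]],[[-0.56,0,-0.68],[0,0,0]],[[-0.68,0,-0.8],[0,0,0]],[[-0.78,0,-0.92],[0,0,0]],[[-0.85,0,-1],[0,0,0]]]'
python3 - <<'E'
from h import *
print(go([471.5,-195,260]))
E
```

```text
t: 1.7
ee_pos: [323.0, -377.6, 260.0]
tcp_rot: [-0.002, 2.222, -2.22]
contact_force: [-0.1, -0.3, -0.0]
opening: 87.7
t: 2.5
ee_pos: [407.9, -277.9, 260.1]
tcp_rot: [-0.001, 2.221, -2.221]
contact_force: [-0.5, 0.2, -0.4]
opening: 88.1
[-0.6368  0.0013 -0.8285]
```

```bash
python3 -m inch '[[[-0.1,0,-0.13],[0,0,0]],[[-0.2,0,-0.26],[0,0,0]],[[-0.32,0,-0.42],[0,0,0]],[[-0.44,0,-0.58],[0,0,0]],[[-0.54,0,-0.72],[0,0,0]],[[-0.61,0,-0.79],[0,0,0]],[[-0.637,0,-0.829],[0,0,0]],[[-0.637,0,-0.829],[0,0,0]]]'
python3 - <<'E'
from h import *
print(go([471.5,-195,133]))
for n in("scene","top"):
    s=bot.snapshot(n);cv2.imwrite(f"pics/{n}1.png",cv2.resize(s["pixels"][150:350,80:250] if n=="scene" else s["pixels"][230:400,300:500],None,fx=3,fy=3))
E
```

```text
t: 3.3
ee_pos: [471.1, -195.8, 260.2]
tcp_rot: [-0.001, 2.221, -2.221]
contact_force: [0.3, 0.2, -0.3]
opening: 88.0
[-0.0047  1.2724 -0.0078]
```

View pics/scene1.png

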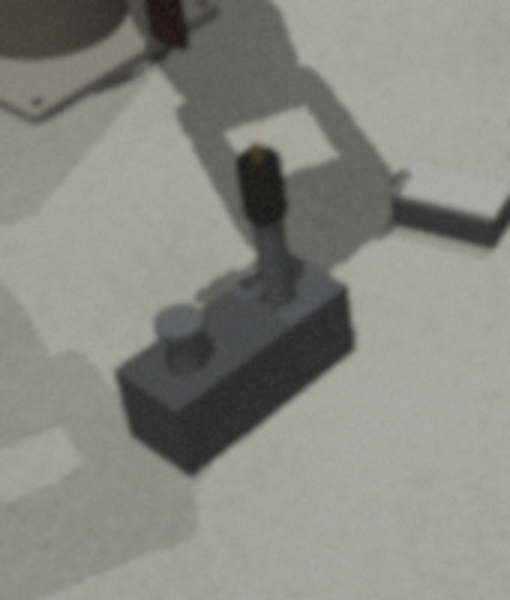

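View pics/top1.png

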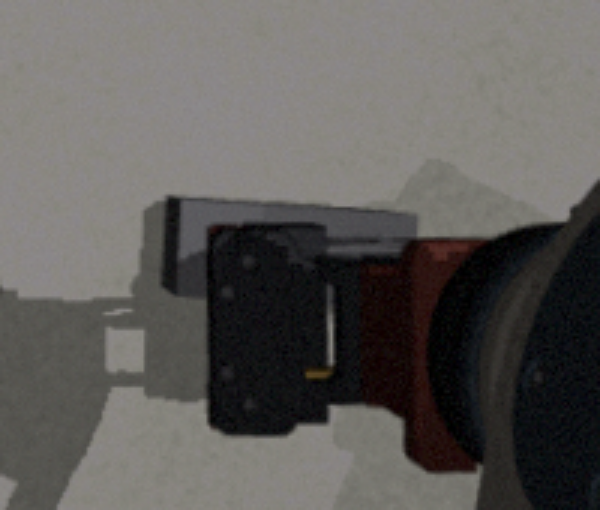

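Run:
```python
from h import *
s=bot.snapshot("scene");im=s["pixels"].copy()
T=np.linalg.inv(s["world_from_camera"])
for p in ([471,-196,260],[471,-196,184]):
    q=T[:3,:3]@np.array(p,float)+T[:3,3]
    u=K(s)@(q/q[2]);cv2.circle(im,(int(u[0]),int(u[1])),3,(0,0,255),1)
cv2.imwrite("pics/s2.png",im)
```

```text
(no output)
```

View pics/s2.png

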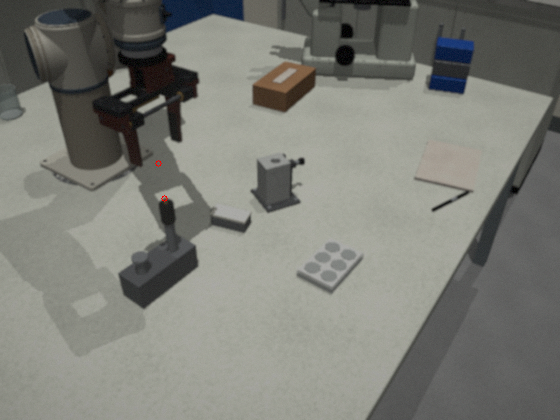

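Run:
```python
from h import *
s=bot.snapshot("scene");im=s["pixels"];C=cloud(s)
P=C.reshape(-1,3)
m=(P[:,2]>230)&(P[:,2]<340)&(abs(P[:,0]-471)<90)&(abs(P[:,1]+196)<90)
q=P[m];print(len(q))
for lo in range(230,340,10):
    k=q[(q[:,2]>=lo)&(q[:,2]<lo+10)]
    if len(k):
        for sgn in(-1,1):
            kk=k[(k[:,1]+196)*sgn>0]
            if len(kk):print(lo,sgn,len(kk),np.percentile(kk,5,axis=0).round(),np.percentile(kk,95,axis=0).round())
print(bot.read_state()["ee_pos"],bot.read_state()["t"])
c=cv2.resize(im[50:220,80:230],None,fx=4,fy=3.5);cv2.imwrite("pics/s3.png",cv2.resize(im[60:200,80:220],None,fx=4,fy=4))
```

```text
677
280 -1 17 [ 462. -251.  287.] [ 484. -245.  289.]
280 1 24 [ 464. -155.  286.] [ 482. -148.  290.]
290 -1 67 [ 462. -252.  291.] [ 484. -244.  299.]
290 1 54 [ 463. -155.  291.] [ 482. -147.  299.]
300 -1 66 [ 461. -252.  301.] [ 484. -244.  309.]
300 1 51 [ 465. -155.  301.] [ 484. -147.  309.]
310 -1 58 [ 463. -253.  311.] [ 484. -244.  319.]
310 1 67 [ 463. -155.  310.] [ 484. -146.  319.]
320 -1 68 [ 464. -254.  321.] [ 484. -244.  329.]
320 1 64 [ 463. -155.  321.] [ 484. -146.  330.]
330 -1 75 [ 462. -255.  330.] [ 484. -245.  339.]
330 1 66 [ 463. -155.  331.] [ 484. -144.  340.]
[ 470.63694416 -196.40519486  260.36528818] 3.5
```

View pics/s3.png

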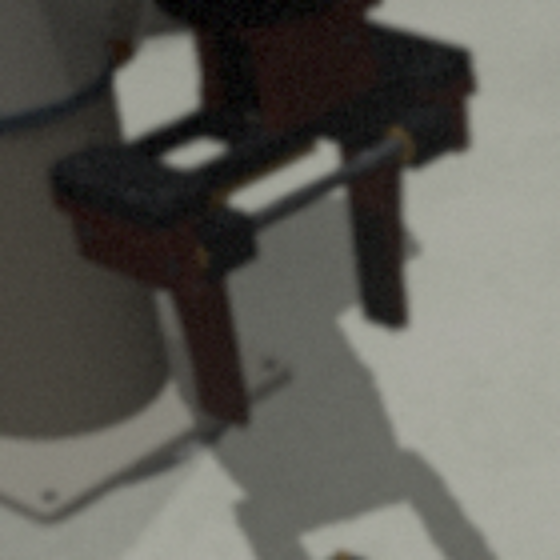

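Run:
```python
from h import *
s=bot.snapshot("scene");C=cloud(s)
# down front finger & up into body
for v in range(105,172,4):
    print(v,[ (C[v,u].round(0).astype(int).tolist()) for u in (128,133,138)])
t=bot.snapshot("top");D=cloud(t).reshape(-1,3)
m=(abs(D[:,0]-471)<120)&(abs(D[:,1]+196)<150)&(D[:,2]>230)
h,e=np.histogram(D[m][:,2],bins=range(230,560,10));print([(int(a),int(b)) for a,b in zip(e,h) if b])
```

```text
105 [[498, -264, 410], [493, -250, 403], [494, -241, 400]]
109 [[503, -269, 407], [489, -248, 394], [-128, 274, -2]]
113 [[503, -270, 401], [491, -251, 389], [500, -249, 391]]
117 [[504, -272, 395], [502, -261, 390], [504, -253, 387]]
121 [[503, -273, 389], [504, -264, 385], [503, -253, 380]]
125 [[504, -275, 383], [504, -265, 379], [505, -257, 375]]
129 [[504, -276, 377], [504, -267, 373], [-34, 184, -3]]
133 [[503, -277, 370], [482, -251, 351], [-16, 166, -3]]
137 [[475, -256, 344], [483, -252, 345], [2, 149, -3]]
141 [[471, -255, 335], [481, -252, 337], [482, -243, 333]]
145 [[466, -252, 324], [481, -254, 330], [482, -245, 326]]
149 [[463, -251, 315], [479, -254, 322], [484, -247, 321]]
153 [[462, -252, 307], [475, -252, 312], [482, -247, 312]]
157 [[75, 44, 10], [472, -251, 303], [480, -248, 304]]
161 [[92, 29, 11], [471, -252, 295], [482, -251, 299]]
165 [[105, 16, 10], [108, 30, 4], [481, -251, 290]]
169 [[107, 12, 0], [112, 24, -4], [125, 31, -3]]
[(370, 26), (380, 237), (390, 425), (400, 1509), (410, 1527), (420, 160), (430, 169), (440, 225), (450, 1059), (460, 761), (480, 230), (490, 404), (500, 296), (520, 4)]
```

The visible fingertips are at z≈286 by depth, but the state reports the TCP at 260. I'll lower with the jaws open around the post, offset slightly to the top-camera position, and then check again before I grip.

```bash
python3 -m inch '[[[0,0.1,0],[0,0,0]],[[0,0.22,-0.005],[0,0,0]],[[0,0.36,-0.01],[0,0,0]],[[0,0.5,-0.015],[0,0,0]],[[0,0.64,-0.02],[0,0,0]],[[0,0.78,-0.02],[0,0,0]],[[0,0.91,-0.02],[0,0,0]],[[0,1,-0.02],[0,0,0]]]'
python3 -m inch '[[[0,0.06,0],[0,0,0]],[[0,0.12,0],[0,0,0]],[[0,0.18,0],[0,0,0]],[[0,0.23,0],[0,0,0]],[[0,0.27,0],[0,0,0]],[[0,0.27,0],[0,0,0]],[[0,0.27,0],[0,0,0]],[[0,0.27,0],[0,0,0]]]'
python3 - <<'E'
from h import *
s=bot.snapshot("scene");C=cloud(s);P=C.reshape(-1,3)
cv2.imwrite("pics/s4.png",cv2.resize(s["pixels"][120:290,90:230],None,fx=4,fy=4)[:600])
for sgn in(-1,1):
    q=P[(abs(P[:,0]-471)<20)&(abs(P[:,1]+196-sgn*50)<14)&(P[:,2]>105)&(P[:,2]<200)]
    print(sgn,len(q),q.min(0).round(),q.max(0).round(),np.sort(q[:,2])[:8].round())
print(bot.read_state()["ee_pos"])
E
```

```text
t: 4.4
ee_pos: [470.2, -193.6, 158.6]
tcp_rot: [0.002, -2.221, 2.22]
contact_force: [0.3, -0.6, 0.7]
opening: 88.1
t: 5.2
ee_pos: [471.2, -194.0, 133.6]
tcp_rot: [0.001, 2.221, -2.221]
contact_force: [0.0, -0.4, -0.4]
opening: 87.9
-1 189 [ 459. -250.  161.] [ 486. -238.  200.] [161. 161. 162. 162. 162. 163. 163. 163.]
1 188 [ 461. -154.  160.] [ 485. -140.  200.] [160. 160. 160. 161. 161. 161. 162. 163.]
[ 471.216932   -194.05787681  133.68995089]
```

View pics/s4.png

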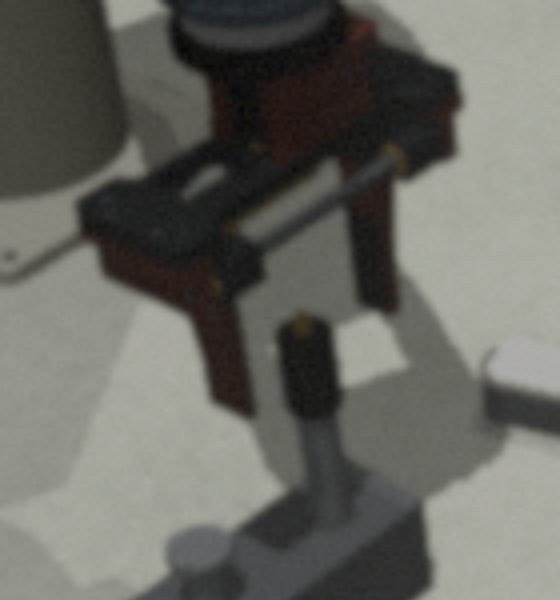

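The picture shows finger ends at about (250,415) and (395,310), level with the sleeve's middle. Depth puts them at z≈161 against 134 reported, so the reported z is about 27 mm low. I'll go down 25 mm more, which is clear under either reading, and grip gently.

```bash
python3 -m inch '[[[0,0.06,0],[0,0,0]],[[0,0.12,0],[0,0,0]],[[0,0.18,0],[0,0,0]],[[0,0.22,0],[0,0,0]],[[0,0.25,0],[0,0,0]],[[0,0.25,0],[0,0,0]],[[0,0.25,0],[0,0,0]],[[0,0.25,0],[0,0,0]]]'
python3 -m inch '[[[0,0,0],[0,0,0]],[[0,0,0],[0,0,0]],[[0,0,0],[0,0,0]],[[0,0,0],[0,0,0]],[[0,0,0],[0,0,0]],[[0,0,0],[0,0,0]],[[0,0,0],[0,0,0]],[[0,0,0],[0,0,0]]]' -1 15
python3 - <<'E'
from h import *
s=bot.snapshot("scene")
cv2.imwrite("pics/s5.png",cv2.resize(s["pixels"][130:280,100:220],None,fx=4,fy=4))
print(bot.read_state())
E
```

```text
t: 6.05
ee_pos: [471.1, -194.0, 108.5]
tcp_rot: [0.0, 2.221, -2.221]
contact_force: [-0.1, -0.5, -0.2]
opening: 87.8
t: 6.85
ee_pos: [471.0, -193.9, 108.4]
tcp_rot: [-0.0, 2.221, -2.221]
contact_force: [0.8, 1.4, 1.1]
opening: 28.0
{'t': 6.9, 'qpos': array([-4.14005739e-01,  3.84130402e-01,  1.94636906e+00, -2.07954366e-05,
        8.11041642e-01,  1.15677353e+00]), 'qd': array([-0.00028397, -0.0011838 , -0.00060383, -0.00491659, -0.00229727,
        0.00035417]), 'joint_torque': array([ 2.15461627e-01, -4.54676950e+01, -2.07177293e+01,  1.82234561e-01,
        1.66831096e-02,  9.91291345e-04]), 'ee_pos': array([ 471.00115826, -193.96624849,  108.37560788]), 'tcp_rot': array([ 1.08210290e-05,  2.22136685e+00, -2.22144358e+00]), 'contact_force': array([ 0.98024593, -0.92270828, -0.70670525]), 'wrist_torque': array([-0.16327188,  0.01301752,  0.02939075]), 'opening': 27.715754888336434}
```

View pics/s5.png

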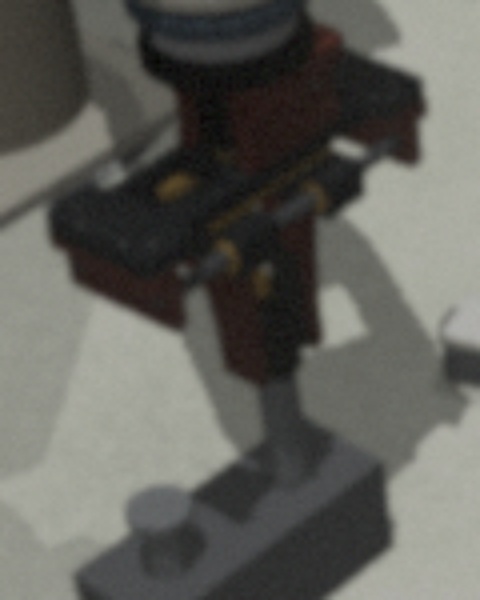

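Opening is 28 mm, so the sleeve is gripped with the fingers well over it. Lifting.

```bash
python3 -m inch '[[[0,0,0],[0,0,0]],[[0,-0.03,0],[0,0,0]],[[0,-0.1,0],[0,0,0]],[[0,-0.2,0],[0,0,0]],[[0,-0.3,0],[0,0,0]],[[0,-0.4,0],[0,0,0]],[[0,-0.5,0],[0,0,0]],[[0,-0.6,0],[0,0,0]]]' -1 25
python3 -m inch '[[[0,-0.1,0],[0,0,0]],[[0,-0.2,0],[0,0,0]],[[0,-0.3,0],[0,0,0]],[[0,-0.4,0],[0,0,0]],[[0,-0.5,0],[0,0,0]],[[0,-0.6,0],[0,0,0]],[[0,-0.68,0],[0,0,0]],[[0,-0.7,0],[0,0,0]]]'
python3 - <<'E'
from h import *
s=bot.snapshot("scene");P=cloud(s).reshape(-1,3)
cv2.imwrite("pics/s6.png",cv2.resize(s["pixels"][90:290,90:230],None,fx=3,fy=3))
q=P[(P[:,2]>135)&(P[:,2]<250)&(abs(P[:,0]-471)<20)&(abs(P[:,1]+195)<20)]
for z in range(130,250,10):
    k=q[(q[:,2]>=z)&(q[:,2]<z+10)]
    if len(k):print(z,len(k),k.mean(0).round(1))
print(bot.read_state(),go([496.5,131.4,0]))
E
```

```text
t: 7.7
ee_pos: [471.1, -194.0, 169.5]
tcp_rot: [0.0, 2.221, -2.221]
contact_force: [0.1, -0.4, -2.0]
opening: 27.8
t: 8.5
ee_pos: [471.5, -194.2, 239.5]
tcp_rot: [0.002, 2.22, -2.221]
contact_force: [-0.8, -0.4, -2.8]
opening: 27.7
130 1 [ 471.3 -194.9  139.1]
140 12 [ 473.5 -198.4  146. ]
150 30 [ 475.5 -199.5  155.8]
160 41 [ 476.3 -199.8  165.1]
170 42 [ 476.1 -199.7  174.9]
180 48 [ 473.8 -198.2  183.3]
190 40 [ 476.6 -199.6  195.8]
200 44 [ 475.8 -199.6  204.8]
210 50 [ 475.7 -200.5  215.2]
220 42 [ 476.1 -199.9  225.1]
230 47 [ 476.7 -199.9  234.9]
240 50 [ 477.  -200.5  244.6]
{'t': 8.55, 'qpos': array([-4.14018646e-01,  2.00598258e-01,  1.84099249e+00,  6.24544623e-06,
        1.09870937e+00,  1.15673902e+00]), 'qd': array([ 0.00053113,  0.01296532,  0.01524912,  0.00022915, -0.01444917,
        0.00122996]), 'joint_torque': array([-5.99239807e-03, -4.18242037e+01, -2.84517235e+01,  3.67415766e-02,
       -4.28404397e-03, -3.34629476e-05]), 'ee_pos': array([ 471.35867622, -194.12295366,  239.24817169]), 'tcp_rot': array([ 1.27668197e-03,  2.22025876e+00, -2.22140228e+00]), 'contact_force': array([ 0.77885712,  0.47101921, -1.53110514]), 'wrist_torque': array([0.02143287, 0.03377767, 0.00421468]), 'opening': 27.645292823604514} [-0.2487  2.3911 -3.2565]
```

View pics/s6.png

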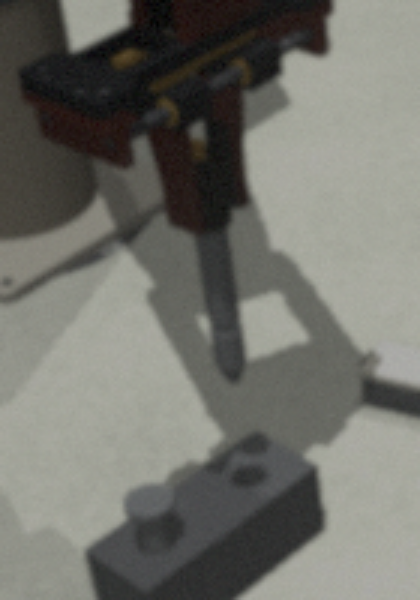

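Post is out, vertical, with the foot near z 139. Carrying it to above the holder.

```bash
python3 -m inch '[[[0,0,-0.06],[0,0,0]],[[-0.01,0,-0.15],[0,0,0]],[[-0.02,0,-0.28],[0,0,0]],[[-0.03,0,-0.42],[0,0,0]],[[-0.04,0,-0.56],[0,0,0]],[[-0.05,0,-0.7],[0,0,0]],[[-0.06,0,-0.84],[0,0,0]],[[-0.07,0,-0.98],[0,0,0]]]'
python3 -m inch '[[[-0.01,0,-0.14],[0,0,0]],[[-0.02,0,-0.28],[0,0,0]],[[-0.03,0,-0.42],[0,0,0]],[[-0.04,0,-0.56],[0,0,0]],[[-0.05,0,-0.7],[0,0,0]],[[-0.06,0,-0.82],[0,0,0]],[[-0.07,0,-0.92],[0,0,0]],[[-0.08,0,-1],[0,0,0]]]'
python3 -m inch '[[[-0.01,0,-0.12],[0,0,0]],[[-0.02,0,-0.24],[0,0,0]],[[-0.03,0,-0.36],[0,0,0]],[[-0.04,0,-0.5],[0,0,0]],[[-0.05,0,-0.64],[0,0,0]],[[-0.06,0,-0.76],[0,0,0]],[[-0.07,0,-0.88],[0,0,0]],[[-0.07,0,-0.97],[0,0,0]]]'
python3 - <<'E'
from h import *
print(go([496.5,131.4,239]))
E
```

```text
t: 9.35
ee_pos: [478.0, -94.6, 238.4]
tcp_rot: [-0.0, 2.221, -2.221]
contact_force: [-0.6, -0.0, -2.4]
opening: 27.7
t: 10.15
ee_pos: [486.1, 4.9, 238.4]
tcp_rot: [-0.0, 2.221, -2.221]
contact_force: [0.2, -1.1, -2.5]
opening: 27.3
t: 10.95
ee_pos: [493.1, 102.2, 238.4]
tcp_rot: [-0.001, 2.221, -2.221]
contact_force: [-0.5, -0.2, -3.1]
opening: 27.5
[-0.0344 -0.0063 -0.2917]
```

```bash
python3 -m inch '[[[-0.01,0,-0.1],[0,0,0]],[[-0.02,0,-0.18],[0,0,0]],[[-0.03,0,-0.25],[0,0,0]],[[-0.034,0,-0.29],[0,0,0]],[[-0.034,0.05,-0.29],[0,0,0]],[[-0.034,0.1,-0.29],[0,0,0]],[[-0.034,0.13,-0.29],[0,0,0]],[[-0.034,0.13,-0.29],[0,0,0]]]'
python3 - <<'E'
from h import *
import pickle
for n in("scene","top"):
    s=bot.snapshot(n);pickle.dump(s,open(n+"2.pkl","wb"))
    c=s["pixels"][60:210,220:340] if n=="scene" else s["pixels"][240:360,120:280]
    cv2.imwrite(f"pics/{n}7.png",cv2.resize(cv2.convertScaleAbs(c,alpha=1.5),None,fx=4,fy=4,interpolation=cv2.INTER_CUBIC))
print(bot.read_state()["ee_pos"])
E
```

```text
t: 11.75
ee_pos: [495.9, 129.7, 224.6]
tcp_rot: [0.001, -2.22, 2.221]
contact_force: [0.2, -0.6, -1.3]
opening: 27.2
[496.32101755 129.82252274 225.23512322]
```

View pics/scene7.png

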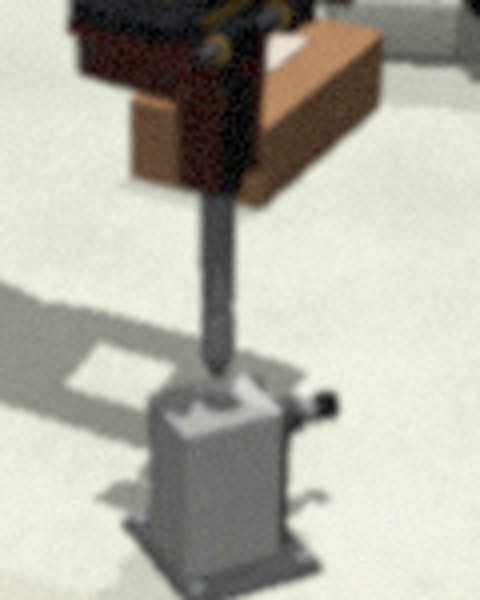

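View pics/top7.png

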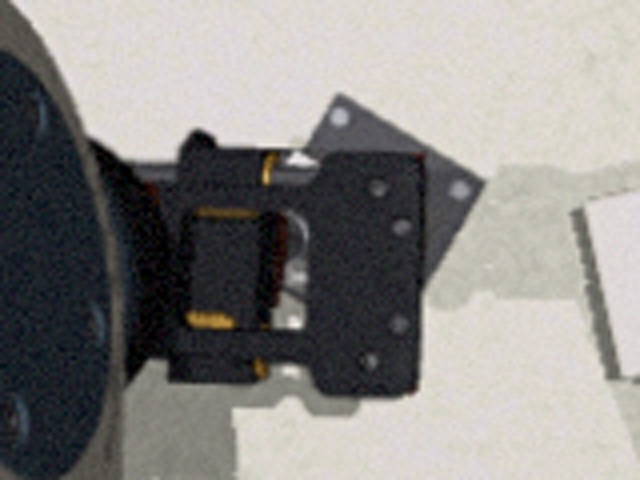

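Run:
```python
from h import *
import pickle
s=pickle.load(open("scene2.pkl","rb"))
m=pz(s,275.5,160.8,107)
for v in(152.0,153,153.75):
    print(v,pz(s,274.3,v,124.6)-m)
# depth points of the rod: fit circle r=10 at heights
P=cloud(s).reshape(-1,3)
from scipy.optimize import least_squares
for z0,z1 in((145,160),(160,175),(175,190),(145,195)):
    q=P[(P[:,2]>z0)&(P[:,2]<z1)&(abs(P[:,0]-497)<25)&(abs(P[:,1]-130)<25)]
    f=least_squares(lambda c:np.hypot(q[:,0]-c[0],q[:,1]-c[1])-10,[495,133],loss="soft_l1")
    print(len(q),f.x.round(2),np.abs(f.fun).mean().round(2))
q=P[(P[:,2]>104)&(P[:,2]<110)&(abs(P[:,0]-497)<50)&(abs(P[:,1]-130)<50)]
```

```text
152.0 [-8.13940974  6.79008678 17.6       ]
153 [-5.64391922  3.16187103 17.6       ]
153.75 [-3.78169349  0.45435689 17.6       ]
48 [493.93 129.01] 1.04
59 [493.27 129.31] 1.92
47 [493.61 128.89] 1.24
171 [493.62 129.01] 1.36
```

Run:
```python
from h import *
import pickle
a=pickle.load(open("scene0.pkl","rb"))["pixels"];b=pickle.load(open("scene2.pkl","rb"))["pixels"]
f=lambda i:cv2.resize(cv2.convertScaleAbs(i[125:175,252:292],alpha=1.6),None,fx=10,fy=10,interpolation=cv2.INTER_CUBIC)
im=np.hstack([f(a),f(b)])
for x in range(0,800,50):cv2.line(im,(x,0),(x,8),(0,0,255),1)
cv2.imwrite("pics/cmp.png",im)
```

```text
(no output)
```

View pics/cmp.png

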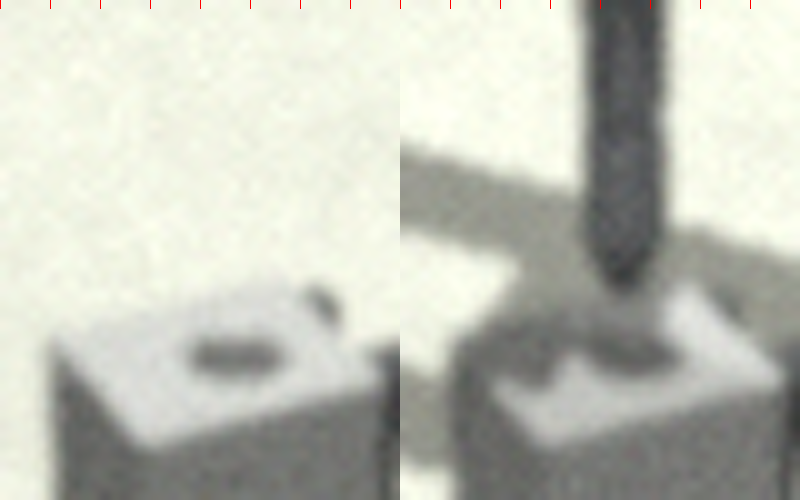

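Run:
```python
from h import *
import pickle
t=pickle.load(open("top0.pkl","rb"));s=pickle.load(open("scene0.pkl","rb"))
f=lambda x,y:(x/4+155-.375,y/4+255-.375)
for p in[(197,33),(345,123),(245,293)]:print(pz(t,*f(*p),6).round(1))
a,b,c=[pz(t,*f(*p),6) for p in[(197,33),(345,123),(245,293)]]
print("plate top cam",((a+c)/2).round(1),np.linalg.norm(a-b),np.linalg.norm(b-c))
a,b,c=[pz(t,*f(*p),6) for p in[(200,57),(320,129),(238,268)]];print("screws",((a+c)/2).round(1),np.linalg.norm(a-b),np.linalg.norm(b-c))
g=lambda x,y:((x-400)/6+240-.42,y/6+140-.42)
a,b,c=[pz(s,*g(*p),6) for p in[(466,298),(570,433),(763,370)]]
print("plate scene",((a+c)/2).round(1),np.linalg.norm(a-b),np.linalg.norm(b-c))
print("bore top",pz(t,*f(174,169),107).round(1))
print("col top corners topcam",[pz(t,*f(*p),107).round(1)[:2] for p in[(158,92),(272,160),(215,262),(100,195)]])
h=lambda x,y:(x/10+252-.45,y/10+125-.45)
print("scene",[pz(s,*h(*p),107).round(1)[:2] for p in[(52,340),(148,448),(378,380),(290,285)]], pz(s,*h(236,343),107).round(1),pz(s,*h(236,357),107).round(1))
# top-camera end-effector consistency check: knob of gripper not used
```

```text
[561.3 147.4   6. ]
[517.5  69.8   6. ]
[432.  117.6   6. ]
plate top cam [496.6 132.5   6. ] 89.0360252049179 97.96816214858237
screws [496.7 133.4   6. ] 71.87084883211068 80.24985504540503
plate scene [496.6 130.6   6. ] 100.56373314409831 87.56698162030388
bore top [496.9 132.3 107. ]
col top corners topcam [array([530.5, 141. ]), array([502. ,  88.9]), array([457.2, 112.5]), array([484.6, 165. ])]
scene [array([457.4, 111.6]), array([502.2,  87. ]), array([529.4, 140.8]), array([489.4, 163.7])] [493.4 135.1 107. ] [496.9 130.1 107. ]
```

```bash
python3 -m inch '[[[-0.005,0,-0.005],[0,0,0]],[[-0.01,0,-0.01],[0,0,0]],[[-0.015,0.02,-0.015],[0,0,0]],[[-0.02,0.05,-0.02],[0,0,0]],[[-0.02,0.08,-0.02],[0,0,0]],[[-0.02,0.11,-0.02],[0,0,0]],[[-0.02,0.11,-0.02],[0,0,0]],[[-0.02,0.11,-0.02],[0,0,0]]]'
python3 - <<'E'
from h import *
import pickle
s=bot.snapshot("scene");pickle.dump(s,open("scene3.pkl","wb"))
b=s["pixels"]
f=lambda i:cv2.resize(cv2.convertScaleAbs(i[125:175,252:292],alpha=1.6),None,fx=10,fy=10,interpolation=cv2.INTER_CUBIC)
im=f(b)
T=np.linalg.inv(s["world_from_camera"])
ang=np.linspace(0,2*np.pi,40)
q=np.array([[496.8+10.8*np.cos(a),131.8+10.8*np.sin(a),107] for a in ang])
p,_=cv2.projectPoints(q,cv2.Rodrigues(T[:3,:3])[0],T[:3,3],K(s),np.array(s["distortion"]))
p=((p[:,0]-[252-.45,125-.45])*10).astype(int)
cv2.polylines(im,[p],True,(0,0,255),1)
z=bot.read_state()["ee_pos"];print(z)
q=np.array([[496.8+4*np.cos(a),131.8+4*np.sin(a),z[2]-100.4] for a in ang])
p,_=cv2.projectPoints(q,cv2.Rodrigues(T[:3,:3])[0],T[:3,3],K(s),np.array(s["distortion"]))
p=((p[:,0]-[252-.45,125-.45])*10).astype(int)
cv2.polylines(im,[p],True,(0,200,0),1)
cv2.imwrite("pics/s8.png",im)
from scipy.optimize import least_squares
P=cloud(s).reshape(-1,3)
q=P[(P[:,2]>132)&(P[:,2]<185)&(abs(P[:,0]-497)<25)&(abs(P[:,1]-130)<25)]
print(least_squares(lambda c:np.hypot(q[:,0]-c[0],q[:,1]-c[1])-10,[495,133],loss="soft_l1").x)
E
```

```text
t: 12.65
ee_pos: [498.3, 132.0, 214.2]
tcp_rot: [0.0, -2.221, 2.221]
contact_force: [0.5, -0.5, -2.4]
opening: 27.7
[498.37126252 132.05443902 214.34634847]
[495.96962019 131.66022502]
```

View pics/s8.png

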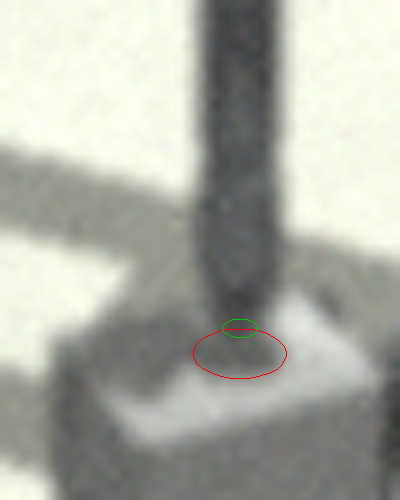

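```bash
python3 -m inch '[[[0,0.015,0],[0,0,0]],[[0,0.03,0],[0,0,0]],[[0,0.045,0],[0,0,0]],[[0,0.06,0],[0,0,0]],[[0,0.075,0],[0,0,0]],[[0,0.09,0],[0,0,0]],[[0,0.1,0],[0,0,0]],[[0,0.1,0],[0,0,0]]]'
python3 -m inch '[[[0,0.01,0],[0,0,0]],[[0,0.02,0],[0,0,0]],[[0,0.03,0],[0,0,0]],[[0,0.04,0],[0,0,0]],[[0,0.04,0],[0,0,0]],[[0,0.04,0],[0,0,0]],[[0,0.04,0],[0,0,0]],[[0,0.04,0],[0,0,0]]]'
python3 - <<'E'
from h import *
s=bot.read_state();print(s["contact_force"],s["wrist_torque"])
E
```

```text
t: 13.5
ee_pos: [498.3, 132.0, 204.2]
tcp_rot: [0.0, -2.221, 2.221]
contact_force: [-0.1, -0.6, -2.7]
opening: 27.6
t: 14.3
ee_pos: [498.4, 132.0, 200.4]
tcp_rot: [0.0, 2.221, -2.221]
contact_force: [0.0, -0.8, -2.1]
opening: 27.7
[ 0.04789877 -0.77304525 -2.08703681] [ 0.00341455 -0.01634546 -0.01079935]
```

```bash
for i in 1; do python3 -m inch '[[[0,0.01,0],[0,0,0]],[[0,0.02,0],[0,0,0]],[[0,0.03,0],[0,0,0]],[[0,0.04,0],[0,0,0]],[[0,0.04,0],[0,0,0]],[[0,0.04,0],[0,0,0]],[[0,0.04,0],[0,0,0]],[[0,0.04,0],[0,0,0]]]'; done
python3 - <<'E'
from h import *
s=bot.read_state();print(s["contact_force"],s["wrist_torque"])
s=bot.snapshot("scene")
cv2.imwrite("pics/s9.png",cv2.resize(cv2.convertScaleAbs(s["pixels"][125:185,246:306],alpha=1.6),None,fx=10,fy=10,interpolation=cv2.INTER_CUBIC))
E
```

```text
t: 15.1
ee_pos: [498.4, 132.0, 196.4]
tcp_rot: [0.0, 2.221, -2.221]
contact_force: [-0.4, -0.3, -2.6]
opening: 27.6
[-0.44799275 -0.31193104 -2.60438356] [ 0.01669567 -0.00713875 -0.03569389]
```

View pics/s9.png

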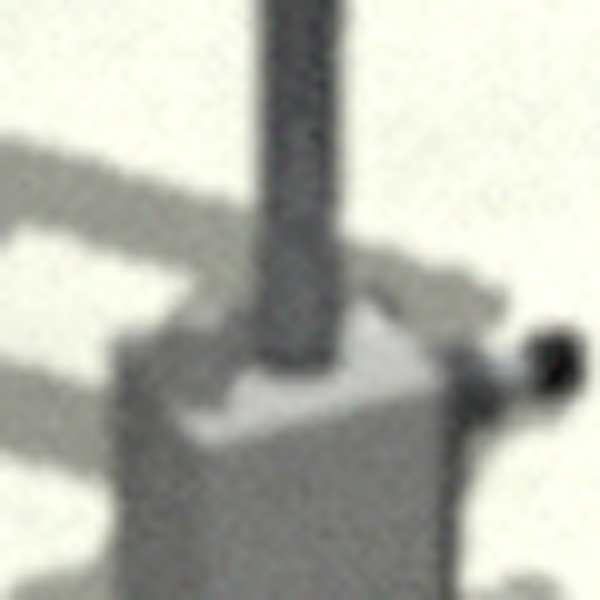

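The post enters the bore centrally, with the rod at (300,365) and no contact force so far. Continuing in small steps.

```bash
python3 -m inch '[[[0,0.005,0],[0,0,0]],[[0,0.01,0],[0,0,0]],[[0,0.015,0],[0,0,0]],[[0,0.02,0],[0,0,0]],[[0,0.025,0],[0,0,0]],[[0,0.03,0],[0,0,0]],[[0,0.03,0],[0,0,0]],[[0,0.03,0],[0,0,0]]]'
python3 -m inch '[[[0,0.005,0],[0,0,0]],[[0,0.01,0],[0,0,0]],[[0,0.015,0],[0,0,0]],[[0,0.02,0],[0,0,0]],[[0,0.025,0],[0,0,0]],[[0,0.03,0],[0,0,0]],[[0,0.03,0],[0,0,0]],[[0,0.03,0],[0,0,0]]]'
```

```text
t: 15.95
ee_pos: [498.4, 132.1, 193.4]
tcp_rot: [-0.0, 2.221, -2.221]
contact_force: [0.4, -0.3, -2.5]
opening: 27.4
t: 16.75
ee_pos: [498.2, 132.1, 190.3]
tcp_rot: [0.0, -2.221, 2.221]
contact_force: [-0.7, 0.6, -2.3]
opening: 27.8
```

```bash
python3 -m inch '[[[0,0.005,0],[0,0,0]],[[0,0.01,0],[0,0,0]],[[0,0.015,0],[0,0,0]],[[0,0.02,0],[0,0,0]],[[0,0.025,0],[0,0,0]],[[0,0.03,0],[0,0,0]],[[0,0.03,0],[0,0,0]],[[0,0.03,0],[0,0,0]]]'
python3 -m inch '[[[0,0.005,0],[0,0,0]],[[0,0.01,0],[0,0,0]],[[0,0.015,0],[0,0,0]],[[0,0.02,0],[0,0,0]],[[0,0.025,0],[0,0,0]],[[0,0.03,0],[0,0,0]],[[0,0.03,0],[0,0,0]],[[0,0.03,0],[0,0,0]]]'
```

```text
t: 17.55
ee_pos: [498.2, 132.1, 187.3]
tcp_rot: [0.0, -2.221, 2.221]
contact_force: [-1.8, 1.3, -2.7]
opening: 27.7
t: 18.35
ee_pos: [498.3, 132.1, 184.3]
tcp_rot: [0.0, -2.221, 2.221]
contact_force: [-1.9, 2.3, -2.9]
opening: 27.7
```

```bash
python3 -m inch '[[[0.003,0,-0.003],[0,0,0]],[[0.006,0,-0.006],[0,0,0]],[[0.006,0.005,-0.006],[0,0,0]],[[0.006,0.01,-0.006],[0,0,0]],[[0.006,0.015,-0.006],[0,0,0]],[[0.006,0.02,-0.006],[0,0,0]],[[0.006,0.02,-0.006],[0,0,0]],[[0.006,0.02,-0.006],[0,0,0]]]'
python3 -c "
from h import *
s=bot.read_state();print(s['contact_force'],s['wrist_torque'])"
python3 -m inch '[[[0,0.005,0],[0,0,0]],[[0,0.01,0],[0,0,0]],[[0,0.015,0],[0,0,0]],[[0,0.02,0],[0,0,0]],[[0,0.025,0],[0,0,0]],[[0,0.03,0],[0,0,0]],[[0,0.03,0],[0,0,0]],[[0,0.03,0],[0,0,0]]]'
```

```text
t: 19.15
ee_pos: [497.8, 132.6, 182.3]
tcp_rot: [0.0, 2.221, -2.221]
contact_force: [-0.5, 0.0, -3.6]
opening: 27.7
[-0.5470254   0.01496947 -3.64079905] [0.03233596 0.18830673 0.01692145]
t: 19.95
ee_pos: [497.8, 132.6, 179.3]
tcp_rot: [-0.0, 2.221, -2.222]
contact_force: [-1.3, -1.2, -2.3]
opening: 27.4
```

```bash
python3 -m inch '[[[0,0.005,0],[0,0,0]],[[0,0.01,0],[0,0,0]],[[0,0.015,0],[0,0,0]],[[0,0.02,0],[0,0,0]],[[0,0.025,0],[0,0,0]],[[0,0.03,0],[0,0,0]],[[0,0.03,0],[0,0,0]],[[0,0.03,0],[0,0,0]]]'
python3 -c "
from h import *
s=bot.read_state();print(s['contact_force'],s['wrist_torque'])"
python3 -m inch '[[[0,0.005,0],[0,0,0]],[[0,0.01,0],[0,0,0]],[[0,0.015,0],[0,0,0]],[[0,0.02,0],[0,0,0]],[[0,0.025,0],[0,0,0]],[[0,0.03,0],[0,0,0]],[[0,0.03,0],[0,0,0]],[[0,0.03,0],[0,0,0]]]'
python3 -c "
from h import *
s=bot.read_state();print(s['contact_force'],s['wrist_torque'])"
```

```text
t: 20.75
ee_pos: [497.6, 132.5, 176.3]
tcp_rot: [0.0, -2.221, 2.222]
contact_force: [-0.9, -2.5, 1.5]
opening: 27.6
[-0.93593442 -2.5271894   1.45124512] [-0.92301795  0.48935304 -0.01524578]
t: 21.55
ee_pos: [497.6, 132.6, 173.2]
tcp_rot: [0.0, -2.221, 2.222]
contact_force: [-2.0, -4.0, 0.7]
opening: 27.8
[-1.95732506 -4.02048027  0.65669016] [-1.15589949  0.44341794  0.02185182]
```

Plunger contact is felt at foot ≈76: the post is pushed in -y and about 4 N upwards. Continuing gently.

```bash
for i in 1; do python3 -m inch '[[[0,0.005,0],[0,0,0]],[[0,0.01,0],[0,0,0]],[[0,0.015,0],[0,0,0]],[[0,0.02,0],[0,0,0]],[[0,0.025,0],[0,0,0]],[[0,0.03,0],[0,0,0]],[[0,0.03,0],[0,0,0]],[[0,0.03,0],[0,0,0]]]'; done
python3 -m inch '[[[0,0.005,0],[0,0,0]],[[0,0.01,0],[0,0,0]],[[0,0.015,0],[0,0,0]],[[0,0.02,0],[0,0,0]],[[0,0.025,0],[0,0,0]],[[0,0.03,0],[0,0,0]],[[0,0.035,0],[0,0,0]],[[0,0.04,0],[0,0,0]]]'
python3 -m inch '[[[0,0.005,0],[0,0,0]],[[0,0.01,0],[0,0,0]],[[0,0.015,0],[0,0,0]],[[0,0.02,0],[0,0,0]],[[0,0.025,0],[0,0,0]],[[0,0.03,0],[0,0,0]],[[0,0.035,0],[0,0,0]],[[0,0.04,0],[0,0,0]]]'
```

```text
t: 22.35
ee_pos: [497.6, 132.7, 170.1]
tcp_rot: [0.0, -2.221, 2.221]
contact_force: [-0.8, -2.4, -0.7]
opening: 27.5
t: 23.15
ee_pos: [497.7, 132.7, 166.3]
tcp_rot: [0.0, -2.222, 2.221]
contact_force: [-1.8, -4.2, -0.5]
opening: 27.4
t: 23.95
ee_pos: [497.7, 132.7, 162.3]
tcp_rot: [-0.0, 2.221, -2.221]
contact_force: [-2.3, -3.3, -1.3]
opening: 27.5
```

```bash
python3 -m inch '[[[0,0.01,0],[0,0,0]],[[0,0.02,0],[0,0,0]],[[0,0.03,0],[0,0,0]],[[0,0.04,0],[0,0,0]],[[0,0.05,0],[0,0,0]],[[0,0.06,0],[0,0,0]],[[0,0.07,0],[0,0,0]],[[0,0.07,0],[0,0,0]]]'
python3 -m inch '[[[0,0.01,0],[0,0,0]],[[0,0.02,0],[0,0,0]],[[0,0.03,0],[0,0,0]],[[0,0.04,0],[0,0,0]],[[0,0.05,0],[0,0,0]],[[0,0.06,0],[0,0,0]],[[0,0.07,0],[0,0,0]],[[0,0.07,0],[0,0,0]]]'
python3 -c "
from h import *
s=bot.read_state();print(s['contact_force'],s['wrist_torque'])"
```

```text
t: 24.75
ee_pos: [497.5, 132.6, 154.9]
tcp_rot: [0.001, -2.221, 2.221]
contact_force: [-1.7, -2.6, -4.6]
opening: 27.5
t: 25.55
ee_pos: [497.6, 132.6, 148.0]
tcp_rot: [0.0, -2.221, 2.221]
contact_force: [-2.4, -3.8, -4.6]
opening: 27.7
[-2.35911842 -3.84891106 -4.63889405] [-1.09403882  0.45122313  0.0328298 ]
```

```bash
python3 -m inch '[[[0,0,0],[0,0,0]],[[0,0.005,0],[0,0,0]],[[0,0.01,0],[0,0,0]],[[0,0.015,0],[0,0,0]],[[0,0.02,0],[0,0,0]],[[0,0.025,0],[0,0,0]],[[0,0.03,0],[0,0,0]],[[0,0.03,0],[0,0,0]]]' -1 12
python3 -m inch '[[[0,0.003,0],[0,0,0]],[[0,0.006,0],[0,0,0]],[[0,0.009,0],[0,0,0]],[[0,0.012,0],[0,0,0]],[[0,0.015,0],[0,0,0]],[[0,0.018,0],[0,0,0]],[[0,0.02,0],[0,0,0]],[[0,0.02,0],[0,0,0]]]'
python3 -c "
from h import *
s=bot.read_state();print(s['contact_force'],s['wrist_torque'])"
```

```text
t: 26.35
ee_pos: [498.0, 132.8, 145.5]
tcp_rot: [0.001, 2.222, -2.221]
contact_force: [-1.3, -1.6, 1.5]
opening: 27.9
t: 27.15
ee_pos: [497.7, 132.7, 143.3]
tcp_rot: [0.0, -2.221, 2.221]
contact_force: [-1.2, -1.3, 0.8]
opening: 27.8
[-1.23420727 -1.2568461   0.78113083] [-0.25629414  0.04480235  0.01169723]
```

```bash
python3 -m inch '[[[0,0.002,0],[0,0,0]],[[0,0.004,0],[0,0,0]],[[0,0.006,0],[0,0,0]],[[0,0.008,0],[0,0,0]],[[0,0.01,0],[0,0,0]],[[0,0.012,0],[0,0,0]],[[0,0.014,0],[0,0,0]],[[0,0.015,0],[0,0,0]]]'
python3 -c "
from h import *
s=bot.read_state();print(s['contact_force'],s['wrist_torque'])"
python3 -m inch '[[[0,0.002,0],[0,0,0]],[[0,0.004,0],[0,0,0]],[[0,0.006,0],[0,0,0]],[[0,0.008,0],[0,0,0]],[[0,0.01,0],[0,0,0]],[[0,0.012,0],[0,0,0]],[[0,0.014,0],[0,0,0]],[[0,0.015,0],[0,0,0]]]'
python3 -c "
from h import *
s=bot.read_state();print(s['contact_force'],s['wrist_torque'])"
```

```text
t: 27.95
ee_pos: [497.8, 132.7, 141.9]
tcp_rot: [0.0, 2.221, -2.221]
contact_force: [-1.0, -0.7, 2.9]
opening: 27.7
[-0.9811045  -0.70011527  2.92587845] [-0.2972983   0.18903047  0.01534758]
t: 28.75
ee_pos: [497.7, 132.7, 140.2]
tcp_rot: [0.0, -2.221, 2.221]
contact_force: [-0.1, -0.9, -0.7]
opening: 27.7
[-0.11460963 -0.87200301 -0.70459114] [-0.22001277  0.05894449 -0.02263415]
```

```bash
python3 -m inch '[[[0,0.002,0],[0,0,0]],[[0,0.004,0],[0,0,0]],[[0,0.006,0],[0,0,0]],[[0,0.008,0],[0,0,0]],[[0,0.01,0],[0,0,0]],[[0,0.012,0],[0,0,0]],[[0,0.012,0],[0,0,0]],[[0,0.012,0],[0,0,0]]]'
python3 -c "
from h import *
s=bot.read_state();print(s['contact_force'],s['wrist_torque'])"
python3 -m inch '[[[0,0.002,0],[0,0,0]],[[0,0.004,0],[0,0,0]],[[0,0.006,0],[0,0,0]],[[0,0.008,0],[0,0,0]],[[0,0.01,0],[0,0,0]],[[0,0.012,0],[0,0,0]],[[0,0.012,0],[0,0,0]],[[0,0.012,0],[0,0,0]]]'
python3 -c "
from h import *
s=bot.read_state();print(s['contact_force'],s['wrist_torque'])"
```

```text
t: 29.55
ee_pos: [497.5, 132.6, 138.9]
tcp_rot: [0.001, -2.221, 2.221]
contact_force: [0.4, -0.8, -5.1]
opening: 27.5
[ 0.3999031  -0.79694607 -5.08928858] [-0.07024832 -0.03055331  0.0123585 ]
t: 30.35
ee_pos: [497.8, 132.8, 138.0]
tcp_rot: [0.0, 2.222, -2.221]
contact_force: [0.4, 1.4, -5.1]
opening: 27.5
[ 0.42820953  1.39154618 -5.0694709 ] [ 0.24227175 -0.10973326  0.00071061]
```

Fz has gone to -5 N (drawn down) and the side force has vanished, which fits the snap at foot ≈38. I'll do one tiny step to feel for the stop.

```bash
python3 -m inch '[[[0,0.001,0],[0,0,0]],[[0,0.002,0],[0,0,0]],[[0,0.003,0],[0,0,0]],[[0,0.004,0],[0,0,0]],[[0,0.005,0],[0,0,0]],[[0,0.006,0],[0,0,0]],[[0,0.006,0],[0,0,0]],[[0,0.006,0],[0,0,0]]]'
python3 -c "
from h import *
s=bot.read_state();print(s['contact_force'],s['wrist_torque'])"
```

```text
t: 31.15
ee_pos: [497.8, 132.6, 137.4]
tcp_rot: [0.0, 2.221, -2.221]
contact_force: [1.1, -0.4, -3.1]
opening: 27.7
[ 1.05939554 -0.36550112 -3.07082798] [ 0.05435864 -0.04826952  0.00968191]
```

```bash
python3 -m inch '[[[0,0.001,0],[0,0,0]],[[0,0.002,0],[0,0,0]],[[0,0.003,0],[0,0,0]],[[0,0.004,0],[0,0,0]],[[0,0.005,0],[0,0,0]],[[0,0.006,0],[0,0,0]],[[0,0.006,0],[0,0,0]],[[0,0.006,0],[0,0,0]]]'
python3 -c "
from h import *
s=bot.read_state();print(s['contact_force'],s['wrist_torque'])
s=bot.snapshot('scene')
cv2.imwrite('pics/s10.png',cv2.resize(cv2.convertScaleAbs(s['pixels'][110:190,246:326],alpha=1.6),None,fx=7,fy=7,interpolation=cv2.INTER_CUBIC))"
```

```text
t: 31.95
ee_pos: [497.8, 132.7, 136.8]
tcp_rot: [-0.0, 2.221, -2.221]
contact_force: [0.4, 0.1, -1.9]
opening: 27.8
[ 0.44856046  0.11582873 -1.85600318] [ 0.00812241  0.03714933 -0.02567403]
```

View pics/s10.png

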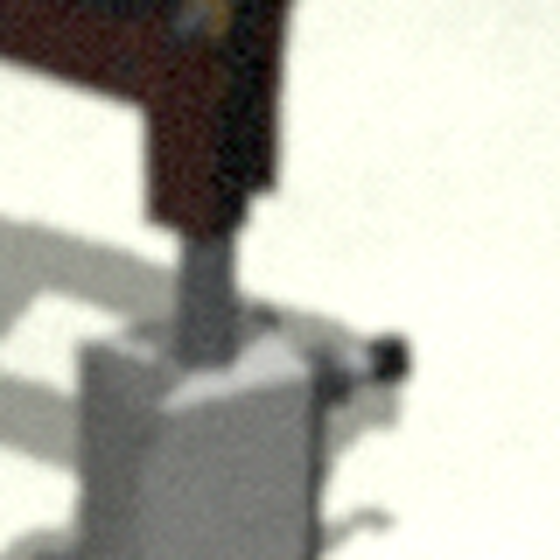

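```bash
python3 -m inch '[[[0,0.001,0],[0,0,0]],[[0,0.002,0],[0,0,0]],[[0,0.003,0],[0,0,0]],[[0,0.004,0],[0,0,0]],[[0,0.004,0],[0,0,0]],[[0,0.004,0],[0,0,0]],[[0,0.004,0],[0,0,0]],[[0,0.004,0],[0,0,0]]]'
python3 -c "
from h import *
s=bot.read_state();print(s['contact_force'],s['wrist_torque'])"
```

```text
t: 32.8
ee_pos: [497.7, 132.7, 136.4]
tcp_rot: [0.0, -2.221, 2.221]
contact_force: [-0.1, -0.1, -2.7]
opening: 27.8
[-0.06024323 -0.1067233  -2.71468819] [0.01232369 0.02710244 0.02377413]
```

```bash
python3 -m inch '[[[0,0.001,0],[0,0,0]],[[0,0.002,0],[0,0,0]],[[0,0.003,0],[0,0,0]],[[0,0.004,0],[0,0,0]],[[0,0.005,0],[0,0,0]],[[0,0.006,0],[0,0,0]],[[0,0.006,0],[0,0,0]],[[0,0.006,0],[0,0,0]]]'
python3 -c "
from h import *
s=bot.read_state();print(s['contact_force'],s['wrist_torque'])"
```

```text
t: 33.6
ee_pos: [497.9, 132.7, 135.9]
tcp_rot: [0.0, 2.221, -2.221]
contact_force: [-0.1, -0.4, 0.6]
opening: 27.9
[-0.10460968 -0.41745446  0.64910349] [-0.02308018  0.09383415  0.03489799]
```

Fz is now about 3 N above the free value, so the groove's shoulder is resting on the pin. I'll stop here, release and retreat upward.

```bash
python3 -m inch '[[[0,0,0],[0,0,0]],[[0,0,0],[0,0,0]],[[0,0,0],[0,0,0]],[[0,0,0],[0,0,0]],[[0,0,0],[0,0,0]],[[0,0,0],[0,0,0]],[[0,0,0],[0,0,0]],[[0,0,0],[0,0,0]]]' 0.6
python3 -c "
from h import *
s=bot.read_state();print(s['contact_force'],s['wrist_torque'])
s=bot.snapshot('scene')
cv2.imwrite('pics/s11.png',cv2.resize(cv2.convertScaleAbs(s['pixels'][90:190,226:326],alpha=1.6),None,fx=6,fy=6,interpolation=cv2.INTER_CUBIC))"
```

```text
t: 34.4
ee_pos: [497.8, 132.7, 135.8]
tcp_rot: [-0.0, 2.221, -2.221]
contact_force: [0.3, 0.8, -0.2]
opening: 70.7
[ 0.25690554  0.77127204 -0.18496785] [ 0.02713959  0.00227342 -0.02081344]
```

View pics/s11.png

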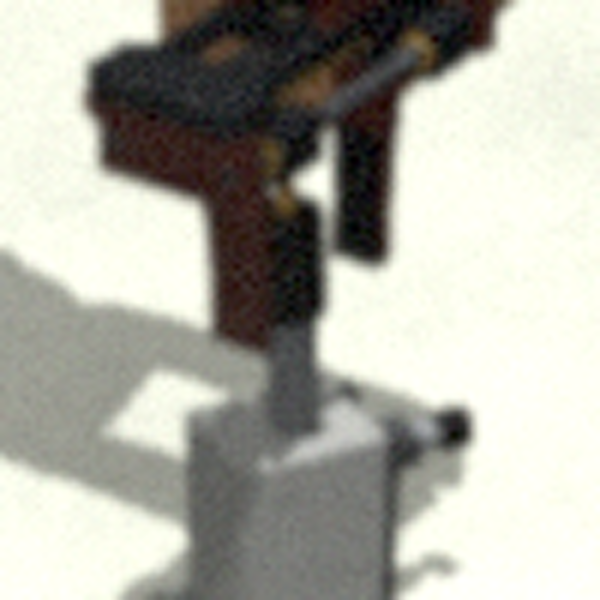

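The jaws are clear of the sleeve and the post stands upright in the holder, with the sleeve at (297,260). Retreating, then checking its height.

```bash
python3 -m inch '[[[0,-0.05,0],[0,0,0]],[[0,-0.15,0],[0,0,0]],[[0,-0.3,0],[0,0,0]],[[0,-0.45,0],[0,0,0]],[[0,-0.6,0],[0,0,0]],[[0,-0.75,0],[0,0,0]],[[0,-0.9,0],[0,0,0]],[[0,-1,0],[0,0,0]]]'
python3 -m inch '[[[0.1,0,0.1],[0,0,0]],[[0.2,0,0.25],[0,0,0]],[[0.3,0,0.4],[0,0,0]],[[0.4,0,0.55],[0,0,0]],[[0.5,0,0.7],[0,0,0]],[[0.6,0,0.85],[0,0,0]],[[0.7,0,1],[0,0,0]],[[0.7,0,1],[0,0,0]]]'
python3 - <<'E'
from h import *
import pickle
for n in("scene","top"):
    s=bot.snapshot(n);pickle.dump(s,open(n+"4.pkl","wb"))
    cv2.imwrite(f"pics/{n}12.png",s["pixels"])
    P=cloud(s).reshape(-1,3)
    q=P[(P[:,2]>112)&(P[:,2]<240)&(abs(P[:,0]-497)<22)&(abs(P[:,1]-132)<22)]
    print(n,len(q),np.sort(q[:,2])[-6:].round(1))
    for a,b in((112,150),(165,195)):
        k=q[(q[:,2]>a)&(q[:,2]<b)];print(k.mean(0).round(1) if len(k) else None)
    if n=="scene":
        c=s["pixels"][110:190,240:320];cv2.imwrite("pics/s13.png",cv2.resize(cv2.convertScaleAbs(c,alpha=1.6),None,fx=7,fy=7,interpolation=cv2.INTER_CUBIC))
print(bot.read_state()["contact_force"])
E
```

```text
t: 35.25
ee_pos: [498.3, 132.8, 237.7]
tcp_rot: [0.002, 2.221, -2.22]
contact_force: [-0.4, 0.1, 0.4]
opening: 70.2
t: 36.05
ee_pos: [426.0, 30.8, 235.5]
tcp_rot: [-0.001, -2.22, 2.22]
contact_force: [-0.0, -0.0, -0.7]
opening: 70.4
scene 394 [209.8 210.  210.1 210.2 210.5 210.6]
[498.  124.4 131.7]
[498.8 120.7 180. ]
top 380 [211.7 211.7 212.  212.2 212.2 212.3]
[498.  123.3 124.9]
[497.6 119.7 179.6]
[0.83950633 0.45316595 0.30312044]
```

View pics/s13.png

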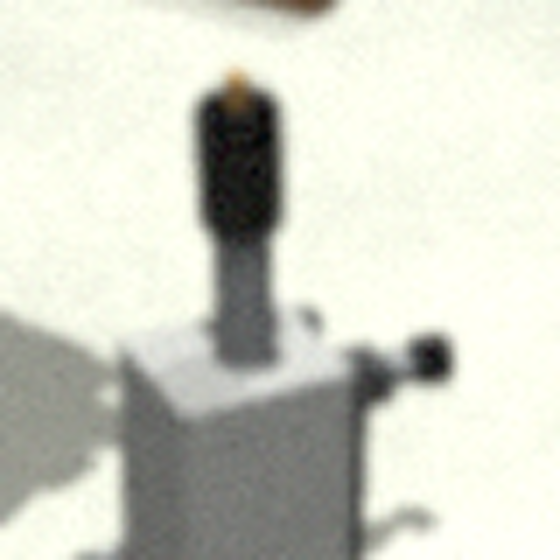

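View pics/top12.png

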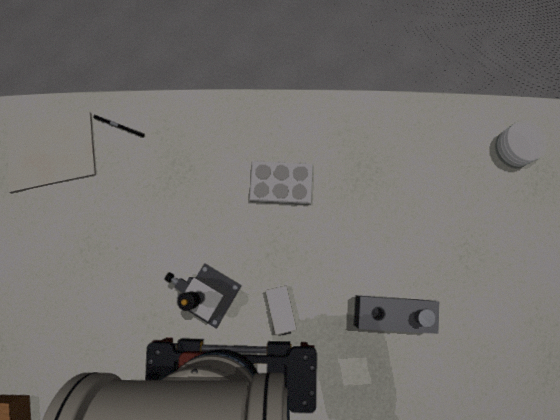

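Run:
```python
from h import *
import pickle
s0=pickle.load(open("scene0.pkl","rb"));s=pickle.load(open("scene4.pkl","rb"))
def kn(i):
    g=255-cv2.cvtColor(i["pixels"],cv2.COLOR_BGR2GRAY).astype(float)[153:168,295:310];g=np.clip(g-150,0,None)
    y,x=np.mgrid[153:168,295:310];return (x*g).sum()/g.sum(),(y*g).sum()/g.sum()
print("knob before/after",kn(s0),kn(s))
T=np.linalg.inv(s["world_from_camera"])
for st in(s,):
    q=np.array([[496.8,131.8,112],[496.8,131.8,211.5]])
    p,_=cv2.projectPoints(q,cv2.Rodrigues(T[:3,:3])[0],T[:3,3],K(s),np.array(s["distortion"]));print(p[:,0])
print("seen stud",(236/7+240-.43,75/7+110-.43),"rod foot",(247/7+240-.43,355/7+110-.43))
t=pickle.load(open("top4.pkl","rb"));c=t["pixels"][285:315,170:210]
cv2.imwrite("pics/t14.png",cv2.resize(cv2.convertScaleAbs(c,alpha=1.5),None,fx=12,fy=12,interpolation=cv2.INTER_CUBIC))
T=np.linalg.inv(t["world_from_camera"])
p,_=cv2.projectPoints(q,cv2.Rodrigues(T[:3,:3])[0],T[:3,3],K(t),np.array(t["distortion"]));print("top exp",p[:,0],(p[:,0]-[170-.46,285-.46])*12)
```

```text
knob before/after (np.float64(300.0471367354889), np.float64(161.41721854304635)) (np.float64(300.10912052117266), np.float64(161.4263029315961))
[[275.55512691 158.09570123]
 [275.79943485 119.8718914 ]]
seen stud (273.2842857142857, 120.2842857142857) rod foot (274.85571428571427, 160.28428571428572)
top exp [[197.74667257 297.07595271]
 [182.14350814 299.67723042]] [[338.48007087 150.43143247]
 [151.24209768 181.64676507]]
```

View pics/t14.png

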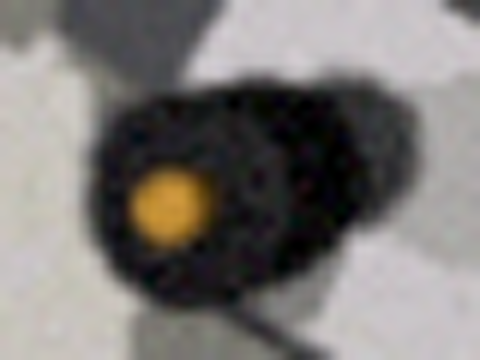

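Every check passes: the knob is back at its original position, the stud top is at 210–212 so the foot is at about 35 mm, and the bystanders haven't moved. Handing in.

```bash
python3 -c "
from rig import bot
print(bot.close_job())"
```

```text
the job is handed in; nothing more can be done
None
```

The sleeved post is standing locked in the holder. I took it from the rack, slid it down in small steps until the plunger snapped into the groove, then let go and backed the gripper away. The job was handed in after about 36 of the 64 s.

**The snap:**
- The plunger first touched the foot's taper with the foot about 76 mm up, pushing up with about 4 N.
- With the foot about 38 mm up, the side force disappeared and the post was drawn down.
- With the foot about 35.5 mm up, the groove's shoulder came to rest on the pin with about 3 N, and I stopped there. The largest force I read in any direction was about 5 N.

**Last checks:**
- **Height:** the top of the stud is at 210–212 mm, which puts the foot at about 35 mm (5–42 mm allowed).
- **Plunger:** its knob is back within 0.1 pixel of where it was at the start, so the pin is in the groove.
- **Bystanders:** the spare post, well plate and slide box are in the same places in the top picture, judged by eye. The gripper is clear of everything.

**What disagreed:**
- **Height reading:** the robot reported its fingertips about 26 mm lower than the cameras showed them. I went by the cameras when gripping the sleeve.
- **Lean:** the post appears to lean slightly. The camera offset suggests up to about 0.04 rad, while the play in the bore allows only about 0.02. Both are under the 0.06 limit.
- **Sideways position:** the camera estimates of the post and holder disagreed by a few millimetres. I corrected the position using the force readings while inserting.

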